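# Open a tight polishing-cup jar in the bench holder

## Robot

A 7-joint arm with a two-finger parallel gripper is mounted at the origin on the work surface. World frame = base frame: x ahead of the robot, y to its left, z up, the work surface at z = 0. Lengths are in mm, angles in degrees, forces in N, time in s.
With the tool pointing down it reaches from about 400 to 925 mm from the base axis. Payload 4.1 kg.
Tool frame: the origin (TCP) lies between the finger pads; the fingertips stand 14 mm ahead of it and the grasp point (between the pads) lies 5 mm behind it (env.finger_overhang is the z of the fingertips in the tool frame, in mm); z points along the fingers, y is the direction in which the jaws open and shut (so a half turn about z gives the same grasp; the last joint's range is limited). The gripper opens to 85 mm and grips with 20 to 120 N. Pads are 22 mm wide; open, the fingers measure 114 mm over their backs; the gripper's body (76 mm by 85 mm) begins 54 mm behind the grasp point. The pads swing forward as they close: fully open they stand 13 mm farther back than shut.
Start: joints at [-77.177, 22.827, 2.584, 88.041, -1.071, 69.15, -2.905], TCP at [206.174, 616.469, 245.347] pointing down, gripper open.
Joint ranges: [-161.44, 161.44], [-28.35, 127.94], [-78.24, 83.42], [0, 140.83], [-78.03, 258.03], [13.02, 114.36], [-168.23, 168.23]. Speed limits (degrees/s): [147.25, 147.25, 180, 180, 180, 180, 180].

## Interface

Orientations are given as a 3x3 rotation matrix whose columns are the frame's x, y, z axes.
In Python, from station import env gives the robot as it stands.
- The arm moves only by the shell command python3 -m crank 'ROWS' [FORCE]. ROWS is JSON, one flat list of numbers, 5 for each row, row after row: the opening, from 0 (shut) to 1 (fully open), then the shift along the tool's x, y, z in mm, then the turn about the tool's z in degrees. In form: [grip, tx, ty, tz, twist, grip, tx, ty, tz, twist, ...]. A call has 1 to 12 rows; each row is the pose to reach, as a shift and turn from the pose commanded when the call began, along the tool's axes at that moment; what a row does not reach only later rows make up. A row lasts 1/12 s, in which the tool goes at most 41.7 mm and 7.16 degrees, less where a joint would pass 70% of its speed; a pose out of reach is approached as far as the arm can. A call with a gripper value outside its range is refused whole. The fingers move at their own pace and stop on an object; FORCE is the grip in N (left out, the last holds). Time passes only in rows, so rows that repeat a pose let the fingers close. It gives the time, the measured TCP pose, the force and the opening at its end, in the units of the state.
- env.get_obs(): the state, without advancing time (a new reading comes with each control period).
- env.read_camera(name): name is "scene" or "side" or "wrist"; returns (picture, depth): 420x560x3 uint8, red, green, blue; 420x560 float32, mm along the optical axis (not along the pixel's ray), 0 where there is no reading.
- env.camera_model(name): a dict with "mtx" (3x3 intrinsics, pixels), "xyz" and "rotation" of the camera in the world. Camera axes: x right, y down, z forward; pixel columns grow to the right and rows downward; lengths in mm; the calibration is good to about 2 mm. A picture is of the moment at which its call begins: read the wrist's pose just before it. camera_model takes no time and is no camera call; for the wrist camera it gives the pose at the moment of the call.
- env.close_job(): hands the job in, once; it reports no verdict.
The state is a dict: "time": time; "joint_pos": joint angles; "dq": joint speeds; "joint_efforts": joint torques, N m; "position": TCP position; "tool_rot": TCP orientation; "contact_force": force on the tool from outside, world axes, zero at the start; "ft_torque": the same for the moment, N m; "opening": finger opening in mm.
Only numpy, scipy, OpenCV 4.12 (cv2) and the standard library are available. Lean on these libraries where they do the work, as an engineer would, in place of code of your own. Each camera call takes 0.05 s, during which the arm holds its last target. There are 200 camera calls.

## Task

Carry the blue-capped jar, upright and still closed, to the suction-foot holder and lower it (do not drop it) until it is fully home in the square cup, so that the cup braces it. Then unscrew the tight blue cap anticlockwise, with the jar staying home, only until its threads let go at the marks, and lift it straight up just clear of the jar's mouth. Finish holding the cap still and level in the gripper a centimetre or two above the mouth, its mark still near the jar's mark, with the other things on the bench left where they stand.

Things in the scene. Friction and masses are not known exactly. Their poses are not given: they have to be found in the camera images.
- jar: White plastic jar, 0.2 to 0.35 kg: square body 52 x 52 mm, 56 mm high, round shoulder to 62 mm, round neck 47 mm across with interrupted threads up to the rim at 86 mm; 93 mm tall with the cap, by which it may be carried. Starts standing on the bench, closed. Origin: centre of its underside; z up; x points out through the face with the red mark, sides square to x and y.
- cap: Blue ribbed round screw cap, 62 mm across, 26 mm high, 0.055 kg. Origin: centre of its lower edge; z up; x points along the white mark. Screwed on, its lower edge is 67 mm and its top 93 mm above the jar's underside, with 5 mm free below it down to the shoulder. Turning it takes 0.2 to 0.5 N m; let go part way it stays put. Once free it must rise 20 mm to clear the rim.
- cap_mark (a point): White mark on the cap's top near its edge, 26 mm from the cap's axis along cap x. Tight at the start: the cap stands 50 to 80 degrees clockwise (from above) of the jar's red mark. Turned anticlockwise it rises about 1 mm; the threads are free from 16 degrees before the marks line up, surely free when they line up, and a stop blocks it 16 degrees beyond.
- jar_mark (a point): Red mark at the top edge of the jar's +x face, 26 mm from the jar's axis and 56 mm above its underside; at the start that face looks away from the robot within 50 degrees. The cap is unscrewed when its white mark points the same way.
- jar_mouth (a point): Centre of the jar's mouth, on its axis at the rim, 86 mm above the jar's underside. Gripping the cap can turn the freely standing jar by a few degrees.
- holder: Light grey bench holder, fixed; round black suction foot 110 mm across (red lever on its -x side), short column, and on it an open square rubber-lined cup, 69 mm wide outside. Origin: centre of the foot on the bench; z up; x and y square to the cup's walls. The jar fits in any of the four quarter turns.
- holder_seat (a point): Centre of the cup's floor, 50 mm above the bench, where the centre of the jar's underside comes when fully home. The cup is 57.4 mm wide inside (2.7 mm play each side; the jar can twist 6 degrees in it), straight walls up to 72 mm above the bench, then a flared lead-in lip up to 78 mm, 77 mm wide outside.
- white_jar: Bystander: same shape of jar (52 mm square, 92 mm tall) in pale grey with a white cap. Origin: centre of underside.
- tub: Bystander: round white tub with pink lid, 68 mm across, 48 mm high. Origin: centre of underside.
- vial: Bystander: amber glass bottle, 28 mm across, 75 mm high. Origin: centre of underside.
- tape: Bystander: roll of pink tape lying flat, 100 mm across, 25 mm high. Origin: centre of underside.
- carton: Bystander: blue carton 75 x 45 x 32 mm high. Origin: centre of underside.
- dish: Bystander: small green glass mixing dish, 38 mm across, 26 mm high. Origin: centre of underside.

How it is judged:
By the outcome, as a careful person would: the job done as asked, in the order asked, and still so for the second after the job is handed in, while the arm keeps its last pose, push and grip.
It also fails if it takes over 45 s, if anything falls off the work surface, if the arm or the gripper's body presses on something with over 40 N, if the wrist force passes 120 N, or if a joint passes its speed limit or range.

## Working session

There is one attempt and no reset: what is moved stays moved. The work goes in short steps, Python scripts to look and compute and a shell command to move; the robot and the scene stay as the last step left them, time stands still between calls to the robot, and variables do not carry over. Pictures are saved under pics/ and viewed, about 8 in all and at most 12, crops included, and the job is handed in when it is done.

```bash
ls; mkdir -p pics; python3 - <<'E'
from station import env
import cv2,numpy as np
o=env.get_obs();print(o['time'],o['position'],o['tool_rot'],o['opening'],env.finger_overhang)
for n in ("scene","side"):
    p,d=env.read_camera(n);m=env.camera_model(n);np.savez(f'{n}0.npz',p=p,d=d,**m)
    print(n,m['mtx'].round(1).tolist(),np.round(m['xyz']),np.round(m['rotation'],3).tolist())
    cv2.imwrite(f'pics/{n}0.png',p[:,:,::-1])
a=cv2.imread('pics/scene0.png');b=cv2.imread('pics/side0.png')
E
```

```text
pics
0.0 [205.94542627 615.8560133  244.24762799] [[-9.48406194e-01  3.17057423e-01 -5.31520379e-04]
 [ 3.17057849e-01  9.48404204e-01 -1.94601210e-03]
 [-1.12901420e-04 -2.01413264e-03 -9.99997965e-01]] 85.51252008998607 14.0
scene [[514.8, 0.0, 275.0], [0.0, 514.8, 206.5], [0.0, 0.0, 1.0]] [1058. -256.  958.] [[0.355, 0.782, -0.513], [0.935, -0.29, 0.205], [0.012, -0.552, -0.834]]
side [[381.2, 0.0, 273.4], [0.0, 381.2, 210.3], [0.0, 0.0, 1.0]] [539. 529. 627.] [[-1.0, -0.003, -0.002], [-0.0, 0.685, -0.729], [0.003, -0.729, -0.685]]
```

View pics/scene0.png

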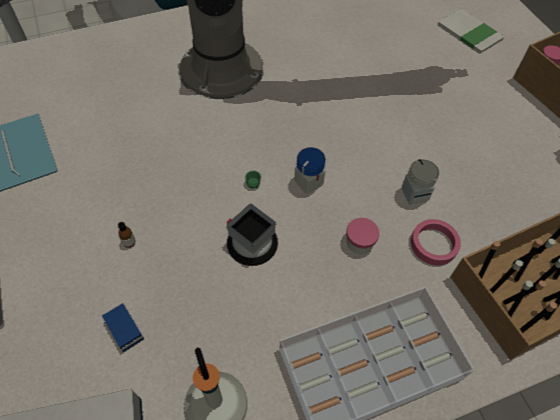

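View pics/side0.png

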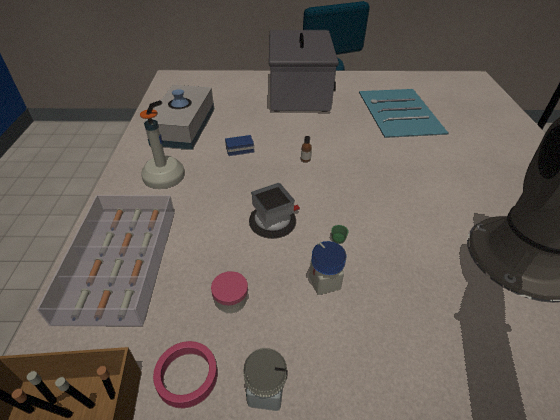

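Scene view: blue-capped jar at (311,161), holder cup at (253,228), dish (253,180) close by. Side view: cap at (329,257), cup at (272,198), dish (340,233).

```bash
cat > h.py <<'E'
import numpy as np,cv2
def ray(m,uv,z):
    uv=np.atleast_2d(np.asarray(uv,float))
    d=np.c_[uv,np.ones(len(uv))]@np.linalg.inv(m['mtx']).T@np.asarray(m['rotation']).T
    c=np.asarray(m['xyz']); return c+d*((z-c[2])/d[:,2:])
def cloud(m,d):
    v,u=np.indices(d.shape); P=np.stack([u*d,v*d,d],-1)@np.linalg.inv(m['mtx']).T@np.asarray(m['rotation']).T+m['xyz']
    P[d<=0]=np.nan; return P
def hsv(p): return cv2.cvtColor(p,cv2.COLOR_RGB2HSV)
def base(p): return p
E
python3 - <<'E'
from h import *
for n,(u,v),(hu,hv) in (("scene",(311,161),(253,228)),("side",(329,257),(272,198))):
    f=dict(np.load(f'{n}0.npz'));p,d=f['p'],f['d'];P=cloud(f,d)
    h=hsv(p);w=slice(v-25,v+25),slice(u-25,u+25)
    b=(h[...,0]>105)&(h[...,0]<130)&(h[...,1]>130);M=np.zeros_like(b);M[w]=b[w]
    M&=np.abs(P[...,2]-93)<4
    q=np.argwhere(M)[:,::-1].astype(np.float32);print(n,'cap n',len(q),'ctr',np.nanmean(P[M],0).round(1))
    c,_=cv2.minEnclosingCircle(ray(f,q,93)[:,:2].astype(np.float32));print('circle',c,_)
    M=np.zeros_like(b);M[hv-40:hv+40,hu-40:hu+40]=1;M&=(P[...,2]>73)&(P[...,2]<83)
    q=P[M][:,:2].astype(np.float32);print('rim',len(q),cv2.minAreaRect(q))
    # foot
# dish, others
    for nm,uv in (dict(dish=(253,180),tub=(362,230),white=(422,172)) if n=='scene' else dict(dish=(340,233),tub=(230,287),white=(266,370))).items(): print(nm,P[uv[1],uv[0]].round())
E
```

```text
scene cap n 343 ctr [433.6  72.8  91.2]
circle (436.9294738769531, 72.97648620605469) 30.750240325927734
rim 447 ((537.9718627929688, -100.82720947265625), (76.8185806274414, 76.11482238769531), 29.132293701171875)
dish [386. -44.   6.]
tub [615. 115.  49.]
white [549. 282.  89.]
side cap n 158 ctr [435.   72.4  89.9]
circle (435.7827453613281, 76.89161682128906) 31.476606369018555
rim 257 ((540.0711059570312, -100.56083679199219), (74.71466827392578, 76.45671844482422), 28.337581634521484)
dish [388. -58.   6.]
tub [617. 118.  48.]
white [548. 288.  86.]
```

```bash
python3 - <<'E'
from station import env
import numpy as np
m=env.camera_model("wrist");o=env.get_obs();R=np.array(o['tool_rot'])
print(R.T@(m['xyz']-o['position']),(R.T@m['rotation']).round(3),m['mtx'])
E
python3 -m crank '[1,-390,-441,0,0,1,-390,-441,0,0,1,-390,-441,0,0,1,-390,-441,0,0,1,-390,-441,0,0,1,-390,-441,0,0,1,-390,-441,0,0,1,-390,-441,0,0,1,-390,-441,0,0,1,-390,-441,0,0,1,-390,-441,0,0,1,-390,-441,0,0]' 40
```

```text
[  66.16596846   -1.00041731 -128.41073576] [[ 0.    -0.964 -0.265]
 [ 1.     0.     0.001]
 [-0.001 -0.265  0.964]] [[317.27678931   0.         275.86862496]
 [  0.         317.27678931 216.41233371]
 [  0.           0.           1.        ]]
time: 1.1
position: [401.6, 154.1, 245.2]
tool_rot: [[-0.948, 0.317, -0.0], [0.317, 0.948, 0.001], [0.0, 0.0, -1.0]]
contact_force: [1.4, -0.1, 0.1]
opening: 85.5
```

```bash
python3 -m crank '[1,-57,-65,0,0,1,-57,-65,0,0,1,-57,-65,0,0,1,-57,-65,0,0,1,-57,-65,0,0]' ; python3 - <<'E'
from station import env
from h import *
o=env.get_obs();m=env.camera_model("wrist");p,d=env.read_camera("wrist");np.savez('w1.npz',p=p,d=d,**m)
print(o['position'],o['joint_pos'])
cv2.imwrite('pics/w1.png',p[:,:,::-1])
E
```

```text
time: 1.52
position: [434.5, 77.0, 245.0]
tool_rot: [[-0.948, 0.317, -0.001], [0.317, 0.948, 0.001], [0.001, 0.0, -1.0]]
contact_force: [-0.0, 0.2, 0.1]
opening: 85.2
[434.54949053  77.00958463 245.0392942 ] [-42.85505177   0.76855925  27.71667804 115.51922099  -0.4501137
  63.83444811  56.54724063]
```

View pics/w1.png

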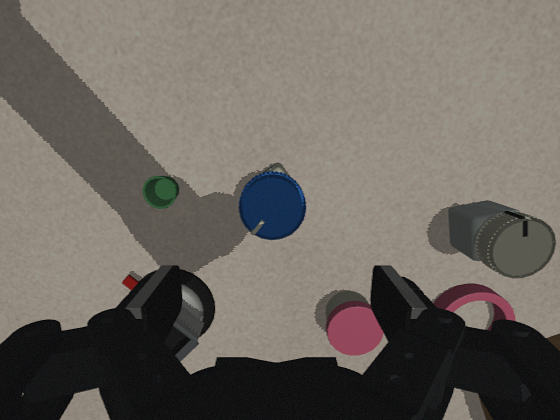

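Wrist view: cap centre (272,206), white mark (256,228), a jar corner at (280,166); dish (160,190) clear. Next: the jar's yaw and red mark.

```bash
python3 - <<'E'
from h import *
f=dict(np.load('w1.npz'));p,d=f['p'],f['d'];h=hsv(p);P=cloud(f,d)
b=(h[...,0]>105)&(h[...,0]<130)&(h[...,1]>130);b[:,:230]=0;b[:,320:]=0;b[:160]=0;b[250:]=0
top=b&(np.abs(P[...,2]-93)<3);q=np.argwhere(top)[:,::-1].astype(np.float32);(c,r)=cv2.minEnclosingCircle(ray(f,q,93)[:,:2].astype(np.float32));print('cap w',c,r,np.nanmedian(P[top][:,2]))
c=np.array(c)
v,u=np.indices(b.shape);W=ray(f,np.c_[u.ravel(),v.ravel()],93)[:,:2].reshape(*b.shape,2)
rr=np.linalg.norm(W-c,axis=-1);mk=(rr<30)&(rr>12)&(h[...,1]<110)&(h[...,2]>110)
a=W[mk].mean(0)-c;print('mark',mk.sum(),a,np.degrees(np.arctan2(a[1],a[0])))
pts=[];jc=np.array([436,74.])
for n,w in (("scene",(slice(145,200),slice(285,335))),("side",(slice(240,300),slice(300,355)))):
    g=dict(np.load(f'{n}0.npz'));Q=cloud(g,g['d']);M=np.zeros(g['d'].shape,bool);M[w]=1
    M&=(Q[...,2]>6)&(Q[...,2]<52)&(np.linalg.norm(Q[...,:2]-c,axis=-1)<45)
    x=Q[M];pts.append(x);print(n,len(x),cv2.minAreaRect(x[:,:2].astype(np.float32)))
    H=hsv(g['p']);R=g['p'].astype(int);red=(R[...,0]>R[...,1]+35)&(R[...,0]>R[...,2]+35);N=np.zeros_like(red);N[w]=red[w]
    if N.any():
        e=Q[N];print('red',N.sum(),np.argwhere(N).mean(0),np.nanmedian(e,0),ray(g,[np.argwhere(N).mean(0)[::-1]],54))
    cv2.imwrite(f'pics/c_{n}.png',cv2.resize(g['p'][w][:,:,::-1],None,fx=8,fy=8,interpolation=cv2.INTER_CUBIC))
a=np.vstack(pts)[:,:2].astype(np.float32);print(cv2.minAreaRect(a))
A,B=[cv2.resize(cv2.imread(f'pics/c_{n}.png'),(390,440)) for n in("scene","side")];cv2.imwrite('pics/c2.png',np.hstack([A,B]))
E
```

```text
cap w (434.3615417480469, 73.4155502319336) 29.149749755859375 90.32879830850555
mark 18 [7.08484547 2.01845299] 15.902106877405092
scene 366 ((447.4239196777344, 63.960899353027344), (72.92472839355469, 39.32444381713867), 64.3929214477539)
red 3 [177.66666667 317.        ] [457.57100529  81.85919168  45.41304021] [[462.38185752  79.03755033  54.        ]]
side 501 ((443.36102294921875, 88.73304748535156), (34.734230041503906, 67.86676025390625), 63.0894889831543)
((435.83258056640625, 71.39860534667969), (55.34375, 57.85395050048828), 19.094860076904297)
```

View pics/c2.png

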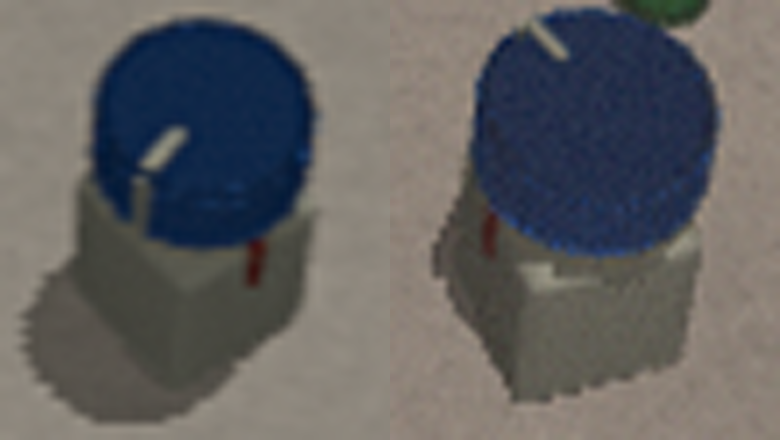

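Red mark is on the jar face at yaw ~15–19°, white mark at ~−54°. I turn the jaws to leave room for unscrewing, then descend on the cap.

```bash
python3 -m crank '[1,-2.5,-3.4,40,7,1,-2.5,-3.4,80,14,1,-2.5,-3.4,110,21,1,-2.5,-3.4,110,28,1,-2.5,-3.4,110,35,1,-2.5,-3.4,110,42,1,-2.5,-3.4,110,49,1,-2.5,-3.4,110,56,1,-2.5,-3.4,125,60,1,-2.5,-3.4,145,60,1,-2.5,-3.4,165,60,1,-2.5,-3.4,165,60]' 40; python3 -m crank '[0.85,0,0,0,0,0.7,0,0,0,0,0.5,0,0,0,0,0.4,0,0,0,0,0.4,0,0,0,0,0.4,0,0,0,0]' 40;python3 -c "
from station import env;print(env.get_obs()['joint_pos'])"
```

```text
time: 2.57
position: [433.0, 74.1, 77.4]
tool_rot: [[-0.204, 0.979, -0.007], [0.979, 0.204, -0.002], [-0.0, -0.007, -1.0]]
contact_force: [-0.7, -0.7, -0.2]
opening: 85.7
time: 3.07
position: [436.6, 73.3, 81.3]
tool_rot: [[-0.2, 0.98, 0.001], [0.98, 0.2, 0.002], [0.002, 0.001, -1.0]]
contact_force: [-3.6, 1.6, 6.3]
opening: 61.0
[-43.7203387   16.36456945  32.97662817 125.52613347 -13.5657072
  41.37869135   9.96213535]
```

```bash
python3 -m crank '[0.4,0,0,0,0,0.4,0,0,0,0,0.4,0,0,-15,0,0.4,0,0,-40,0,0.4,0,0,-70,0,0.4,0,0,-100,0,0.4,-25,8,-120,0,0.4,-55,19,-120,0,0.4,-85,29,-120,0,0.4,-115,39,-120,0,0.4,-145,50,-120,0,0.4,-175,60,-120,0]' 70;  python3 -m crank '[0.4,-12,4,0,-5,0.4,-16,5.6,0,-10,0.4,-16,5.6,0,-10,0.4,-16,5.6,0,-10]'; cat > look.py <<'E'
from station import env
from h import *
import sys
k=sys.argv[1]
o=env.get_obs();print(o['time'],o['position'].round(1) if hasattr(o['position'],'round') else o['position'],o['opening'],np.round(o['contact_force'],1),np.round(o['joint_pos'],0))
for n in ("scene","side","wrist"):
    m=env.camera_model(n);p,d=env.read_camera(n);np.savez(f'{n}{k}.npz',p=p,d=d,**m)
    if n!="wrist":
        w=np.array(o['position'])+[0,0,-40]; q=np.linalg.inv(m['rotation'])@(w-m['xyz']);q=m['mtx']@q/q[2];u,v=map(int,q[:2])
        c=p[max(v-40,0):v+40,max(u-36,0):u+36];print(n,'crop origin',u-36,v-40)
        cv2.imwrite(f'pics/k{n}.png',cv2.resize(c,(396,440),interpolation=cv2.INTER_CUBIC)[:,:,::-1])
cv2.imwrite(f'pics/v{k}.png',np.hstack([cv2.imread('pics/kscene.png'),cv2.imread('pics/kside.png')]))
E
python3 look.py 2
```

```text
time: 4.07
position: [530.6, -88.3, 200.3]
tool_rot: [[-0.2, 0.98, 0.001], [0.98, 0.2, 0.0], [-0.0, 0.001, -1.0]]
contact_force: [0.3, -0.3, -3.4]
opening: 60.1
time: 4.4
position: [538.3, -101.7, 200.0]
tool_rot: [[-0.364, 0.931, -0.001], [0.931, 0.364, 0.0], [0.0, -0.0, -1.0]]
contact_force: [0.0, 0.3, -3.0]
opening: 59.7
4.4 [ 538.3 -101.7  200. ] 59.67933140692911 [ 0.   0.3 -3. ] [-26.  18.  40. 106. -13.  60.  40.]
scene crop origin 212 161
side crop origin 237 125
```

View pics/v2.png

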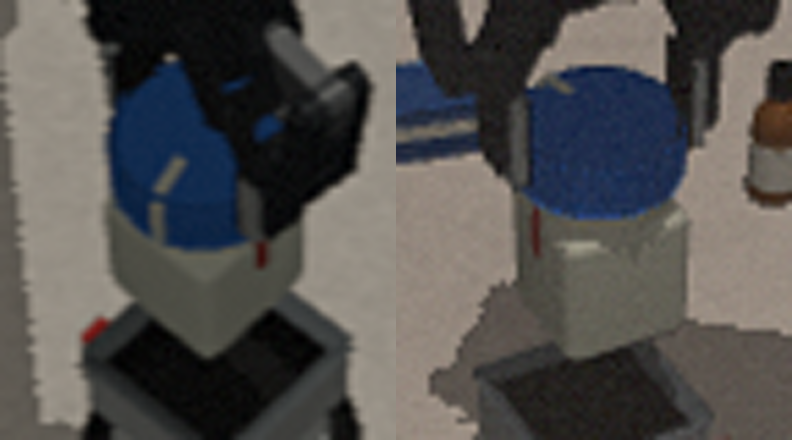

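Both views: jar hangs level above the cup, red mark on the face at scene crop (262,255); bottom corner scene crop (207,357). Measuring the jar's yaw against the cup.

```bash
cat > yaw.py <<'E'
from h import *
import sys
k,x,y,z0,z1=sys.argv[1],*map(float,sys.argv[2:6])
al=[]
for n in("scene","side"):
    g=dict(np.load(f'{n}{k}.npz'));Q=cloud(g,g['d']);R=g['p'].astype(int)
    M=(Q[...,2]>z0)&(Q[...,2]<z1)&(np.linalg.norm(Q[...,:2]-[x,y],axis=-1)<42)&(R.max(-1)-R.min(-1)<60)&(R.max(-1)>70)
    M=cv2.erode(M.astype(np.uint8),np.ones((3,3)))>0
    P=Q[M];al.append(P)
    # local normals: fit with 2 means in angle, robust lines
    rest=P[:,:2]
    for it in range(2):
        best=None;rng=np.random.default_rng(0)
        for _ in range(300):
            a,b=rest[rng.integers(len(rest),size=2)];t=b-a
            if np.linalg.norm(t)<15:continue
            nn=np.array([-t[1],t[0]])/np.linalg.norm(t);I=abs((rest-a)@nn)<1.5
            if best is None or I.sum()>best.sum():best=I
        f=rest[best];vx,vy,cx,cy=cv2.fitLine(f.astype(np.float32),cv2.DIST_HUBER,0,.01,.01).ravel()
        nn=np.array([-vy,vx]);print(n,'face n',len(f),'yaw%90',round(np.degrees(np.arctan2(vy,vx))%90,1),'dist from ref',round(float(nn@(np.array([cx,cy])-[x,y])),1),'normal',nn.round(2))
        rest=rest[~best]
        if len(rest)<40:break
a=np.vstack(al)[:,:2].astype(np.float32);print('all',cv2.minAreaRect(a))
E
python3 yaw.py 2 538.3 -101.7 125 172; echo START;  python3 yaw.py 0 435.8 73 8 52; echo CUP; python3 - <<'E'
from h import *
for n,(hu,hv) in (("scene",(253,228)),("side",(272,198))):
    f=dict(np.load(f'{n}0.npz'));P=cloud(f,f['d']);M=np.zeros(f['d'].shape,bool);M[hv-40:hv+40,hu-40:hu+40]=1
    M&=(P[...,2]>76)&(P[...,2]<80.5);q=P[M][:,:2].astype(np.float32)
    print(n,len(q),cv2.minAreaRect(q),P[M][:,2].max())
f=dict(np.load('w1.npz'))
E
```

```text
scene face n 135 yaw%90 28.0 dist from ref -24.6 normal [-0.47  0.88]
scene face n 120 yaw%90 25.7 dist from ref 23.0 normal [0.9  0.43]
side face n 300 yaw%90 26.1 dist from ref 26.0 normal [-0.44  0.9 ]
side face n 92 yaw%90 27.3 dist from ref 24.8 normal [0.89 0.46]
all ((539.5990600585938, -99.70439147949219), (47.65823745727539, 55.31092834472656), 27.426044464111328)
START
scene face n 55 yaw%90 15.1 dist from ref 23.4 normal [0.97 0.26]
side face n 225 yaw%90 16.1 dist from ref 25.4 normal [-0.28  0.96]
all ((445.4726257324219, 86.82506561279297), (35.1231803894043, 65.3909912109375), 54.19820785522461)
CUP
scene 272 ((538.3709106445312, -100.92279052734375), (75.88221740722656, 75.83374786376953), 28.027334213256836) 80.49817166360208
side 144 ((540.0711059570312, -100.56083679199219), (74.71466827392578, 76.45671844482422), 28.337581634521484) 79.83603928965306
```

```bash
python3 -m crank '[0.4,0.5,1.2,10,-1.5,0.4,0.5,1.2,20,-1.5,0.4,0.5,1.2,30,-1.5,0.4,0.5,1.2,38,-1.5,0.4,0.5,1.2,43,-1.5,0.4,0.5,1.2,47,-1.5,0.4,0.5,1.2,50,-1.5,0.4,0.5,1.2,50,-1.5]';python3 look.py 3; python3 yaw.py 3 539 -101 106 150
```

```text
time: 5.22
position: [539.3, -100.7, 149.7]
tool_rot: [[-0.391, 0.921, -0.001], [0.921, 0.391, 0.0], [0.0, -0.001, -1.0]]
contact_force: [0.4, -0.1, -3.0]
opening: 60.0
5.2167 [ 539.3 -100.7  149.7] 60.00045346683135 [ 0.4 -0.1 -3. ] [-24.  22.  38. 109. -16.  55.  44.]
scene crop origin 214 175
side crop origin 236 144
scene face n 44 yaw%90 30.3 dist from ref -23.9 normal [-0.5   0.86]
scene face n 22 yaw%90 22.3 dist from ref 24.0 normal [0.92 0.38]
side face n 108 yaw%90 26.1 dist from ref 24.9 normal [-0.44  0.9 ]
side face n 42 yaw%90 24.7 dist from ref 22.0 normal [-0.42  0.91]
all ((540.3147583007812, -99.60220336914062), (48.587337493896484, 61.84315490722656), 24.05893325805664)
```

View pics/v3.png

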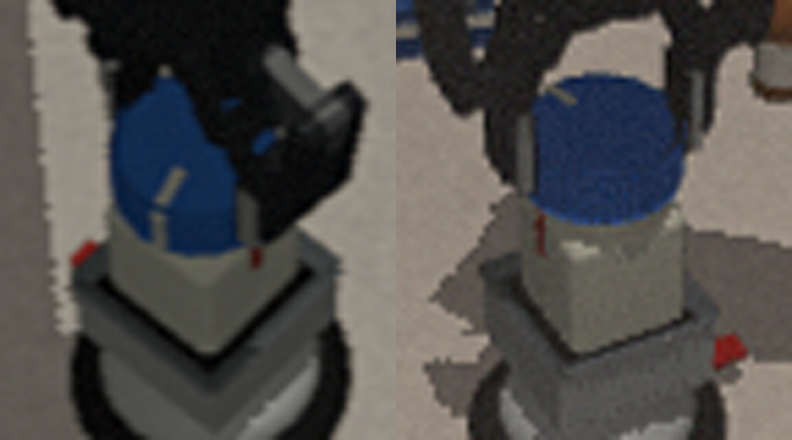

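The jar's bottom sits inside the cup's lip, with even gaps on all sides and no contact force. Lowering on.

```bash
python3 -m crank '[0.4,0,0,4,0,0.4,0,0,8,0,0.4,0,0,12,0,0.4,0,0,15,0,0.4,0,0,16.5,0,0.4,0,0,17.5,0,0.4,0,0,17.5,0]'; python3 -m crank '[0.4,0,0,0.7,0,0.4,0,0,1.4,0,0.4,0,0,1.4,0]'
```

```text
time: 5.95
position: [539.4, -100.7, 132.5]
tool_rot: [[-0.391, 0.92, -0.0], [0.92, 0.391, 0.0], [0.0, -0.0, -1.0]]
contact_force: [-0.5, -0.1, -2.4]
opening: 60.2
time: 6.2
position: [539.8, -100.8, 131.8]
tool_rot: [[-0.391, 0.92, 0.0], [0.92, 0.391, 0.0], [0.0, 0.001, -1.0]]
contact_force: [-0.8, 0.1, -0.3]
opening: 60.2
```

```bash
python3 -m crank '[0.4,0,0,0.6,0,0.4,0,0,1.2,0,0.4,0,0,1.2,0]'
```

```text
time: 6.45
position: [539.9, -100.9, 131.6]
tool_rot: [[-0.391, 0.921, 0.001], [0.921, 0.391, 0.001], [0.0, 0.001, -1.0]]
contact_force: [-3.9, 0.5, 7.5]
opening: 60.1
```

```bash
python3 - <<'E'
from h import *
for k,t,ca,rd in (('3',149.7,[(214+184/5.5,175+171/5.5),(214+161/5.5,175+204/5.5)],(214+256/5.5,175+257/5.5)),('2',200,[(212+184/5.5,161+158/5.5),(212+156/5.5,161+193/5.5)],(212+262/5.5,161+254/5.5))):
    g=dict(np.load(f'scene{k}.npz'));a=ray(g,ca,t+11.7)[:,:2];d=a[1]-a[0];print(k,a,np.degrees(np.arctan2(d[1],d[0])),ray(g,[rd],t-81.3+53))
E
python3 -m crank '[0.4,0,0,-0.1,-6,0.4,0,0,-0.2,-12,0.4,0,0,-0.3,-18,0.4,0,0,-0.4,-24,0.4,0,0,-0.5,-30,0.4,0,0,-0.5,-36,0.4,0,0,-0.6,-42,0.4,0,0,-0.7,-48,0.4,0,0,-0.7,-48]'
```

```text
3 [[ 548.74199367 -108.1583288 ]
 [ 558.60539777 -119.71334012]] -49.515795387744404 [[565.78993275 -88.99500174 121.4       ]]
2 [[ 546.66575773 -109.44004642]
 [ 556.55759912 -122.31055071]] -52.4553185612752 [[565.33114852 -89.96535885 171.7       ]]
time: 7.2
position: [540.6, -100.9, 132.1]
tool_rot: [[-0.946, 0.324, 0.003], [0.324, 0.946, 0.001], [-0.002, 0.001, -1.0]]
contact_force: [-1.0, 0.8, 6.2]
opening: 59.8
```

```bash
python3 look.py 4
```

```text
7.2 [ 540.6 -100.9  132.1] 59.84994200495504 [-1.   0.8  6.2] [-15.  21.  26. 109. -12.  52.  88.]
scene crop origin 214 181
side crop origin 235 151
```

View pics/v4.png

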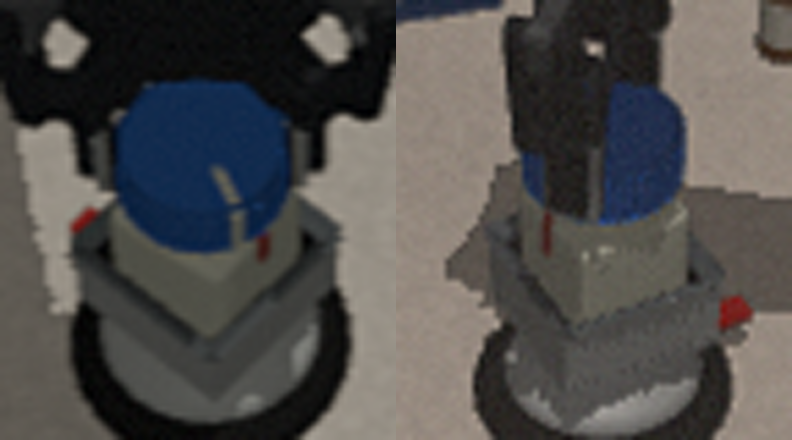

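The cap has turned with the gripper: white mark outer end at scene crop (237,207), red at (263,247). Computing what remains.

```bash
cat > ang.py <<'E'
from h import *
import sys,json
k=sys.argv[1];o0=np.array(json.loads(sys.argv[2]));zt=float(sys.argv[3]);inn,out,red=[o0+np.array(x)/5.5 for x in json.loads(sys.argv[4])];zr=float(sys.argv[5])
g=dict(np.load(f'scene{k}.npz'));a=ray(g,[inn,out],zt)[:,:2];d=a[1]-a[0]
P=cloud(g,g['d']);R=g['p'].astype(int);b=(R[...,2]>R[...,0]+30)&(R[...,2]>R[...,1]+20)&(abs(P[...,2]-zt)<3.5)&(np.linalg.norm(P[...,:2]-[540,-101],axis=-1)<40)
q=ray(g,np.argwhere(b)[:,::-1],zt)[:,:2].astype(np.float32);c,r=cv2.minEnclosingCircle(q);c=np.array(c);f=lambda v:np.degrees(np.arctan2(v[1],v[0])).round(1)
w=ray(g,[red],zr)[0,:2]
print('cap centre',c,r,'mark line',f(d),'mark from centre',f(a[1]-c),'red',w,'from c',f(w-c),'from (540,-101)',f(w-[540,-101]))
E
python3 ang.py 4 '[214,181]' 144 '[[219,168],[237,207],[263,246]]' 103; python3 yaw.py 4 540 -101 85 105
```

```text
cap centre [ 542.78210449 -101.23280334] 30.406511306762695 mark line 1.6 mark from centre 8.2 red [564.43487919 -86.10607596] from c 34.9 from (540,-101) 31.4
scene face n 43 yaw%90 33.7 dist from ref -24.4 normal [-0.56  0.83]
side face n 84 yaw%90 32.1 dist from ref 25.3 normal [-0.53  0.85]
all ((543.6475219726562, -97.18296813964844), (46.78319549560547, 53.10331344604492), 35.21162414550781)
```

```bash
python3 -m crank '[0.4,0,0,-0.1,-6,0.4,0,0,-0.2,-12,0.4,0,0,-0.3,-18,0.4,0,0,-0.4,-24,0.4,0,0,-0.5,-28,0.4,0,0,-0.5,-28]'; python3 look.py 5
```

```text
time: 7.85
position: [541.0, -100.6, 132.5]
tool_rot: [[-0.988, -0.156, 0.003], [-0.156, 0.988, 0.0], [-0.003, -0.0, -1.0]]
contact_force: [-0.7, 0.2, 5.7]
opening: 60.0
7.85 [ 541.  -100.6  132.5] 60.00358602391898 [-0.7  0.2  5.7] [-10.  20.  20. 109.  -9.  52. 113.]
scene crop origin 214 181
side crop origin 235 151
```

View pics/v5.png

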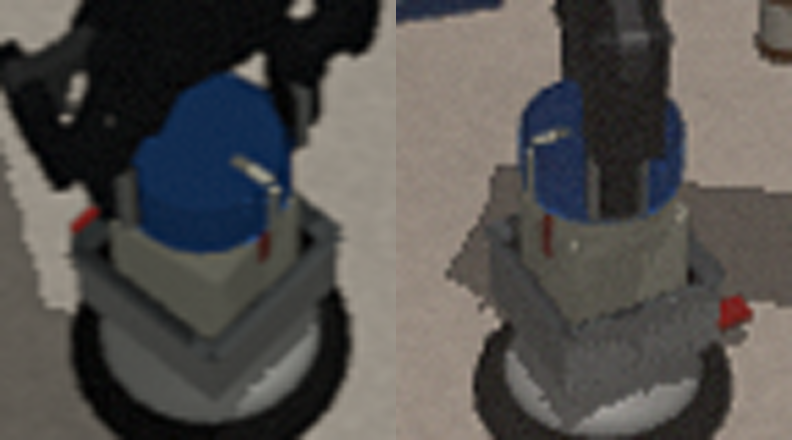

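```bash
python3 ang.py 5 '[214,181]' 144.5 '[[237,159],[276,190],[264,246]]' 103; python3 yaw.py 5 540 -101 85 105
```

```text
cap centre [542.16522217 -97.8742218 ] 29.984445571899414 mark line 26.5 mark from centre 29.7 red [564.55787427 -85.77481282] from c 28.4 from (540,-101) 31.8
scene face n 42 yaw%90 34.3 dist from ref -24.4 normal [-0.56  0.83]
side face n 78 yaw%90 32.7 dist from ref 25.1 normal [-0.54  0.84]
side face n 28 yaw%90 35.3 dist from ref 25.0 normal [0.82 0.58]
all ((543.3596801757812, -97.93975830078125), (44.64102554321289, 52.94907760620117), 35.442352294921875)
```

```bash
python3 -m crank '[0.4,0,0,0,-3,0.4,0,0,-1,-3,0.4,0,0,-2,-3,0.4,0,0,-3,-3,0.4,0,0,-4,-3,0.4,0,0,-4,-3]'
```

```text
time: 8.5
position: [539.2, -100.8, 135.1]
tool_rot: [[-0.978, -0.207, -0.001], [-0.207, 0.978, -0.0], [0.001, 0.0, -1.0]]
contact_force: [0.4, 0.3, 0.0]
opening: 59.9
```

Only near-zero load on the wrist (jar carried was −3 N): the threads are free. Lifting on.

```bash
python3 -m crank '[0.4,0,0,-3,0,0.4,0,0,-6,0,0.4,0,0,-9,0,0.4,0,0,-12,0,0.4,0,0,-15,0,0.4,0,0,-18,0,0.4,0,0,-21,0,0.4,0,0,-24,0,0.4,0,0,-27,0,0.4,0,0,-29,0,0.4,0,0,-29,0,0.4,0,0,-29,0]'; python3 look.py 6
```

```text
time: 9.5
position: [539.6, -100.7, 164.5]
tool_rot: [[-0.978, -0.208, 0.0], [-0.208, 0.978, 0.0], [-0.0, 0.0, -1.0]]
contact_force: [-1.4, -0.3, -1.2]
opening: 59.9
9.5 [ 539.6 -100.7  164.5] 59.91469915637613 [-1.4 -0.3 -1.2] [-10.  18.  20. 108.  -7.  56. 115.]
scene crop origin 214 171
side crop origin 236 139
```

View pics/v6.png

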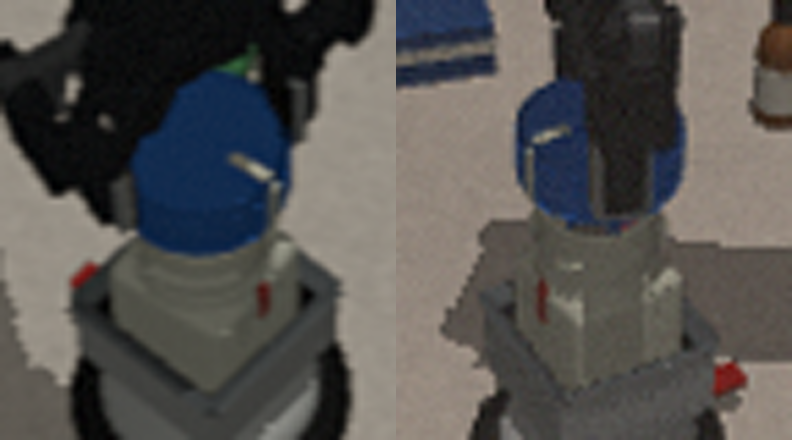

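The cap hangs level about 14 mm above the mouth, and the jar is unmoved: the red mark is at scene row ~225.2, against 225.7 before. Final number check, then hand in.

```bash
python3 ang.py 6 '[214,171]' 176 '[[232,157],[272,180],[264,299]]' 103; python3 yaw.py 6 540 -101 85 105; python3 - <<'E'
from station import env
from h import *
for n in("scene","side"):
    a,b=[np.load(f'{n}{k}.npz')['p'].astype(int) for k in('0','6')]
    for nm,uv in (dict(dish=(253,180),tub=(362,230),white=(422,172),vial=(126,235),tape=(436,242),carton=(122,327)) if n=='scene' else dict(dish=(340,233),tub=(230,287),tape=(185,373),white=(266,370),vial=(306,150),carton=(240,145))).items():
        s=np.s_[uv[1]-18:uv[1]+18,uv[0]-18:uv[0]+18];print(n,nm,np.abs(a[s]-b[s]).mean().round(1),end='; ')
o=env.get_obs();print(o['time'],o['position'],np.abs(o['dq']).max());env.close_job()
E
```

```text
cap centre [540.74682617 -99.9671402 ] 30.996990203857422 mark line 35.1 mark from centre 38.9 red [563.77975471 -85.49198019] from c 32.1 from (540,-101) 33.1
scene face n 41 yaw%90 34.8 dist from ref -24.5 normal [-0.57  0.82]
side face n 65 yaw%90 32.7 dist from ref 24.7 normal [-0.54  0.84]
side face n 33 yaw%90 34.3 dist from ref 24.9 normal [0.83 0.56]
all ((543.370849609375, -97.99996948242188), (45.77427291870117, 53.98771286010742), 35.35019302368164)
scene dish 94.7; scene tub 7.6; scene white 7.0; scene vial 7.7; scene tape 7.4; scene carton 5.8; side dish 16.2; side tub 4.7; side tape 5.5; side white 4.1; side vial 5.0; side carton 4.4; 9.65 [ 539.41156505 -100.65161256  164.17535836] 0.07699088274281554
the job is handed in; nothing more can be done
```

I carried the closed jar by its cap to the holder and lowered it until the cup floor pushed back at about 7 N. I then turned the cap about 79° anticlockwise and lifted it straight up. The job was handed in at 9.65 s.

- **Jar home:** when the jar landed, the tool was at 131.6 mm, against 131.3 mm expected for fully home. During unscrewing the jar twisted about 6° in the cup, to a yaw of 33–35°. It stayed there when the cap was lifted.
- **Cap:** it came free with almost no load on the wrist. It is held level and still about 14 mm above the mouth.
- **Marks:** the white mark reads 35–39° and the jar's red mark about 32–33° (its faces 33–35°), so they are within about 5° of each other. The low picture resolution limits that figure.
- **Other things on the bench:** five of the six look the same in both cameras before and after. The dish did not pass cleanly: the arm hides it in the scene view, and the side view changed by 16, against 4–6 for the others. I put that down to arm or shadow overlap, because nothing came near it on the way. I did not check this with another picture.

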